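Work the cap off a split bearing block

TASK

Dip the oil brush into the small open oil pot, touch its tip to the seam at the plain end of the bearing cap and then to the seam at its dowelled end, and stand the brush back in its hole. Then take the cap by the lug on its crown and rock it side to side by a few degrees, plain end up first and then the dowelled end, until it works free of the cheeks; do not pull the loose block up off the bench or drag it about, and leave everything else where it is. Finish while holding the cap, level and still, a centimetre or two clear of the dowel and straight above its seat, carried by the gripper alone: do not put it down or let go.

Things in the scene. Friction and masses are not known exactly. Their poses are not given: they have to be found in the camera images.
- block: Lower half of a split bearing block, grey casting, 1.6 kg, LOOSE on the bench, at any yaw. Origin: centre of its underside; z up, x along the shaft axis, +y to the plain end, -y to the dowelled end. Foot 60 (x) by 190 (y) by 16 mm, seat (split line) 62 mm up. A 14 mm round plug sticks out 14 mm from its side below the dowelled end, 45 mm up.
- seat (a point): Centre of the block's seat; axes as the block's. The cap's origin lies here when home. A cheek at each end (inner face y = +-48 mm, outer +-62) rises 10 mm above the seat and grips that end of the cap with some 10 N of friction. Pulled straight up, the block lifts too. Turned about the bottom edge of one end, or a bit less high, the other end rises alone and stays up; so by turns.
- dowel_top (a point): Top of the steel dowel (8 mm thick) on the block at the dowelled end: 18 mm above the seat, at x = +18, y = -36 mm. It passes through a hole in the cap's foot and shows 4 mm above it.
- cap: Cap of the bearing block, same grey casting, 0.27 to 0.5 kg, loose, its bolts out. Origin: centre of its underside; at the start its axes are the block's: +y end plain, -y dowelled. 96 mm long (y), 60 wide (x). Flat feet 14 mm thick at both ends, 24 mm long, with an 11 mm bolt hole each; arch of 27 mm radius between. A positive turn about x raises the plain end.
- cap_lug (a point): Centre of the top of the lug on the cap's crown, 54 mm above the cap's origin. The lug is 32 mm (y) by 30 mm (x) with flat upright sides, clear to grip from 24 mm above the cap's origin up to its top.
- cap_plain_seam (a point): On the cap: middle of the top edge of its plain (+y) end, 48 mm from the cap's centre and 14 mm above its underside, where the cap meets the cheek (the cheek's top is 4 mm lower).
- cap_dowel_seam (a point): On the cap: the same point at its dowelled (-y) end.
- cap_plain_end (a point): On the cap: middle of the bottom edge of its plain end, 48 mm from the cap's centre.
- cap_dowel_end (a point): On the cap: middle of the bottom edge of its dowelled end, 48 mm from the cap's centre.
- brush: Round oil brush, 182 mm long, 50 g, standing bristles down in the stand's large middle hole (it may lean up to 0.06 rad). Origin at the bristle tip, z along the brush to the handle. Bristles 12 mm thick up to 42 mm, ferrule 14 mm thick up to 70 mm, wooden handle 16 mm thick from 70 to 182 mm.
- brush_tip (a point): Bristle tip of the brush (the brush's origin), on its axis.
- stand: Fixed wooden block, 72 by 72 mm and 75 mm high, origin under its centre, with one large hole in the middle for the brush and four empty 8 mm holes near its corners.
- stand_hole0 (a point): Mouth of the stand's large hole: 19 mm wide, 65 mm deep (its floor is 10 mm above the bench), mouth 75 mm above the bench.
- pot: Small open round steel oil pot, 0.3 kg, loose. Origin under its centre; outer radius 36 mm at the rim, wall 3 mm, 50 mm high, inner floor about 5 mm up.
- tray: Low steel tray, 130 by 190 mm, 35 mm high, with the cap's two bolts in it. Bystander.
- spraycan: White spray can, 58 mm thick, 175 mm tall. Bystander.
- spanner: Steel spanner lying on the bench. Bystander.
- tin: Low grey grease tin with a steel lid, 68 mm across, 45 mm tall. Bystander.
- bottle: Clear squeeze bottle with a yellow cap, 52 mm thick, 130 mm tall. Bystander.
- driver: Wooden-handled screwdriver lying on the bench. Bystander.

How it is judged (in metres and radians):
On the way, in this order (a step that is already met when the one before it is completed fails the run):
1. the brush tip is dipped into the oil pot, at least 12 mm below its rim (horizontal distance between brush_tip and pot below 0.032 m and z of brush_tip in the frame of pot below 0.038 m), for 0.1 s.
2. the brush tip touches the seam at the plain end (within 12 mm of its middle) (horizontal distance between brush_tip and cap_plain_seam below 0.012 m and (contact force between brush and cap above 0.1 N or contact force between brush and block above 0.1 N) and distance between brush_tip and cap_plain_seam below 0.016 m), for 0.05 s.
3. the brush tip touches the seam at the dowelled end (within 12 mm of its middle) (horizontal distance between brush_tip and cap_dowel_seam below 0.012 m and (contact force between brush and cap above 0.1 N or contact force between brush and block above 0.1 N) and distance between brush_tip and cap_dowel_seam below 0.016 m), for 0.05 s.
4. the brush stands in its hole again, let go (horizontal distance between brush_tip and stand_hole0 below 0.008 m and height (world z) of brush_tip below 0.025 m and angle between brush's own z axis and vertical below 0.12 rad and contact force between brush and the fingers below 0.1 N), for 0.2 s.
5. the cap is rocked plain end up by at least 2 degrees, its dowelled end still between the cheeks (angle between cap's own y axis and vertical below 1.5358 rad and z of cap_dowel_end in the frame of seat below 0.0095 m and contact force between cap and the fingers above 0.5 N), for 0.05 s.
6. the cap is rocked the other way, dowelled end up by at least 2 degrees, one end still between the cheeks (angle between cap's own y axis and vertical above 1.6058 rad and z of any of cap_plain_end, cap_dowel_end in the frame of seat below 0.0095 m and contact force between cap and the fingers above 0.5 N), for 0.05 s.
At the end, for the whole second after the job is handed in: The fingers alone hold the cap, still, level within 7 degrees, both ends 20 to 50 mm above the seat (the dowel is 18 mm), its centre within 20 mm of straight above the seat; the block stands flat on the bench, the brush stands in its hole, the pot is upright within 30 mm of its place (z of cap_plain_end in the frame of seat between 0.02 and 0.05 m and z of cap_dowel_end in the frame of seat between 0.02 and 0.05 m and horizontal distance between cap and seat below 0.02 m and angle between each of cap, brush's own z axis and vertical below 0.12 rad and linear speed of cap below 0.02 m/s and angular speed of cap below 0.15 rad/s and contact force between cap and the fingers above 1 N and contact force between cap and block below 0.05 N and height (world z) of block below 0.004 m and angle between block's own z axis and vertical below 0.03 rad and linear speed of block below 0.01 m/s and horizontal distance between brush_tip and stand_hole0 below 0.008 m and height (world z) of brush_tip below 0.025 m and angle between pot's own z axis and vertical below 0.1 rad and distance of pot from where it was at the start of the episode below 0.03 m); the arm keeps its last pose, push and grip.
It fails at once if the block is pulled up off the bench (by more than 8 mm, or tipped more than 6 degrees) (height (world z) of block above 0.008 m or angle between block's own z axis and vertical above 0.105 rad).
It fails at once if the block is dragged more than 40 mm (distance of block from where it was at the start of the episode above 0.04 m).
It fails at once if the oil pot is tipped (angle between pot's own z axis and vertical above 0.35 rad).
It fails at once if the tray, spray can, spanner, grease tin, squeeze bottle or screwdriver is shifted by more than 30 mm (distance of any of tray, spraycan, spanner, tin, bottle, driver from where it was at the start of the episode above 0.03 m).
It also fails if it takes over 69 s, if anything falls off the work surface, if the arm or the gripper's body presses on something with over 40 N, if the wrist force passes 120 N, or if a joint passes its speed limit or range.

ROBOT

A 6-joint arm with a two-finger parallel gripper is mounted at the origin on the work surface. World frame = base frame: x ahead of the robot, y to its left, z up, the work surface at z = 0. Lengths are in mm, angles in rad, forces in N, time in s.
With the tool pointing down it reaches from about 275 to 1000 mm from the base axis. Payload 8.4 kg.
Tool frame: the origin (TCP) lies at the centre of the arm's flange, where the gripper is bolted on; the fingertips stand 173 mm ahead of it and the grasp point (between the pads) lies 155 mm ahead of it (arm.grip_depth is the distance from the TCP to the grasp point, in mm); x points along the fingers, y is the direction in which the jaws open and shut, and the axes are right-handed (so a half turn about x gives the same grasp; the last joint's range is limited). The gripper opens to 85 mm and grips with 20 to 120 N. Pads are 22 mm wide; open, the fingers measure 114 mm over their backs; the gripper's body (76 mm by 85 mm) begins 54 mm behind the grasp point. The pads swing forward as they close: fully open they stand 13 mm farther back than shut.
Start: joints at [-1.144, 0.353, 1.633, -0, 1.155, -0.002], TCP at [259.862, -568.42, 404.681] pointing down, gripper open.
Joint ranges: [-2.63, 2.63], [-0.92, 2.1], [0.06, 2.66], [-1.3, 4.44], [0, 2.69], [-3.02, 3.02]. Speed limits (rad/s): [2.22, 2.22, 2.79, 3.14, 3.14, 3.14].

INTERFACE

Orientations are given as [roll, pitch, yaw] about the fixed x, y, z axes, in that order (R = Rz(yaw) Ry(pitch) Rx(roll)).
In Python, from cell import arm, solver, optics, job gives the robot as it stands. Calls block until the motion is done:
- arm.goto(position, orientation): joint-space move of the TCP to a pose.
- arm.movel(position, rotation=None, speed=150, max_force=None): straight line of the TCP; rotation=None keeps the orientation; speed is the mean speed in mm/s. With max_force (N) it stops when the force on the tool has changed by that much, and returns True; else False.
- arm.movej(angles): joint-space move.
- arm.ungrasp() and arm.gripper_close(strength=None): open the fingers fully, or close them until they stop; strength is the grip in N (None keeps the last).
- arm.sleep(seconds).
- solver.ik(position, orientation): joint angles nearest the present ones, or None.
- optics.camera(name): name is "scene" or "top"; returns a dict with "image" (480x640x3 uint8, blue, green, red), "depth" (480x640 float32, mm along the optical axis (not along the pixel's ray), 0 where there is no reading), "intrinsics" (3x3 intrinsics, pixels), "rvec" (rotation vector, rad) and "tvec" (3), from world to camera coordinates, as OpenCV has them. Camera axes: x right, y down, z forward; pixel columns grow to the right and rows downward; lengths in mm; the calibration is good to about 2 mm. A picture is of the moment at which its call begins.
A pose or a line that the arm cannot do raises arm.Unreachable and nothing moves.
- job.finish_job(): hands the job in, once; it reports no verdict.
Readings, each from a call of its own:
- arm.read_time_s(): time.
- arm.read_joint_pos(): joint angles.
- arm.read_qvel(): joint speeds.
- arm.read_effort(): joint torques, N m.
- arm.read_tool_pos(): TCP position.
- arm.read_eef_rot(): TCP orientation.
- arm.read_force(): force on the tool from outside, world axes, zero at the start.
- arm.read_torque(): the same for the moment, N m.
- arm.read_grip_width(): finger opening in mm.
Only numpy, scipy, OpenCV 4.12 (cv2) and the standard library are available. Lean on these libraries where they do the work, as an engineer would, in place of code of your own. Each camera call takes 0.05 s, during which the arm holds its last target.

## Working session

There is one attempt and no reset: what is moved stays moved. The work goes in short steps, each a Python script; the robot and the scene stay as the last script left them, time stands still between calls to the robot, and variables do not carry over. Pictures are saved under pics/ and viewed, and the job is handed in when it is done.

```bash
ls; mkdir -p pics
python3 - <<'E'
from cell import arm,solver,optics,job
import cv2,numpy as np
for n in ["scene","top"]:
    c=optics.camera(n); cv2.imwrite(f"pics/{n}0.png",c["image"]); np.savez(f"{n}0.npz",**{k:np.array(v) for k,v in c.items()})
    R=cv2.Rodrigues(np.array(c["rvec"],float))[0]; print(n,np.array(c["intrinsics"]).tolist(),(-R.T@np.array(c["tvec"]).ravel()).round(0),R[2].round(2))
print(arm.read_time_s(),arm.read_eef_rot(),arm.read_grip_width(),arm.grip_depth)
E
```

```text
pics
scene [[521.967384326524, 0.0, 317.8580794019273], [0.0, 521.967384326524, 241.01978130447858], [0.0, 0.0, 1.0]] [1239.  907. 1053.] [-0.44 -0.63 -0.64]
top [[581.4959996556499, 0.0, 326.1997686165305], [0.0, 581.4959996556499, 244.19610795140565], [0.0, 0.0, 1.0]] [ 373.  -11. 1564.] [ 0.16 -0.01 -0.99]
0.1 [-1.56202709  1.56955165  2.00833612] 85.26145708964297 154.70000000000002
```

View pics/scene0.png

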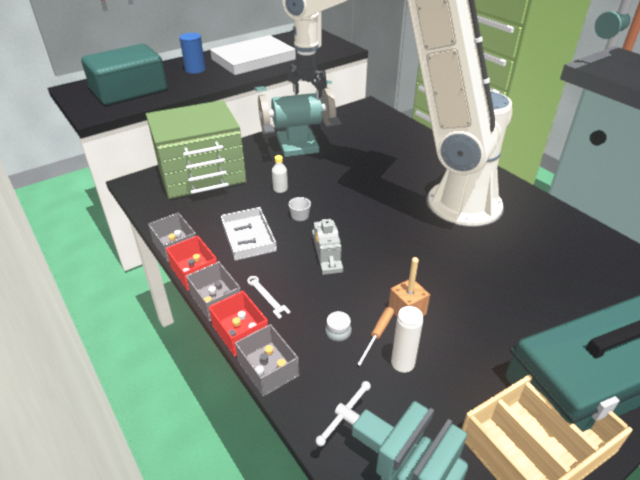

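View pics/top0.png

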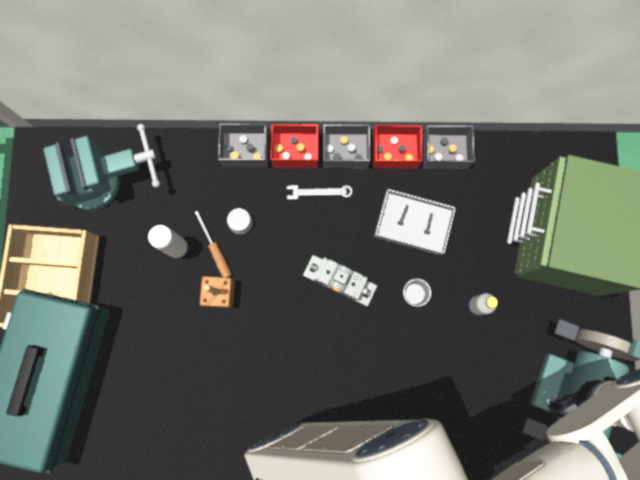

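The scene view shows the block at about (328,245), the pot at (300,208), and the stand with the leaning brush at (410,295). In the top view the block is at (340,280), the pot at (417,292) and the stand at (216,291). Next I'll enlarge these areas.

```bash
cat > h.py <<'E'
import numpy as np,cv2
def load(n): 
    d=np.load(n,allow_pickle=True); return {k:d[k] for k in d}
def RT(c): return cv2.Rodrigues(np.asarray(c["rvec"],float).reshape(3,1))[0],np.asarray(c["tvec"],float).ravel()
def cloud(c):
    d=np.asarray(c["depth"],float);K=np.asarray(c["intrinsics"]);R,t=RT(c)
    v,u=np.mgrid[:480,:640]
    P=np.stack([(u-K[0,2])/K[0,0]*d,(v-K[1,2])/K[1,1]*d,d],-1)
    W=(P-t)@R; W[d<=0]=np.nan; return W
def proj(c,p):
    return cv2.projectPoints(np.asarray(p,float).reshape(-1,1,3),np.asarray(c["rvec"],float).reshape(3,1),np.asarray(c["tvec"],float).reshape(3,1),np.asarray(c["intrinsics"],float),None)[0].reshape(-1,2)
def atz(c,uv,z):
    K=np.asarray(c["intrinsics"]);R,t=RT(c);C=-R.T@t
    uv=np.atleast_2d(uv); d=np.c_[(uv-K[[0,1],[2,2]])/K[0,0],np.ones(len(uv))]@R
    return C+d*((z-C[2])/d[:,2])[:,None]
E
python3 - <<'E'
from h import *
t=load("top0.npz");s=load("scene0.npz")
def crop(c,u0,v0,w,h,f,name):
    cv2.imwrite(name,cv2.resize(c["image"][v0:v0+h,u0:u0+w],None,fx=f,fy=f,interpolation=cv2.INTER_CUBIC))
crop(t,290,240,100,75,8,"pics/t_block.png")
crop(s,280,190,80,90,6,"pics/s_block.png")
a=cv2.resize(t["image"][265:320,190:245],None,fx=7,fy=7);b=cv2.resize(s["image"][250:330,380:440],(289,385))
cv2.imwrite("pics/stand.png",np.hstack([a,b]))
for n,c in(("top",t),("scene",s)):
    W=cloud(c)
    print(n,"bench z",np.nanmedian(W[...,2][(abs(W[...,2])<15)]))
    for nm,box in {"pot":((395,275,440,312) if n=="top" else (285,195,315,225))}.items():
        B=W[box[1]:box[3],box[0]:box[2]].reshape(-1,3);B=B[(B[:,2]>43)&(B[:,2]<60)];print(nm,len(B),B.min(0),B.max(0),np.median(B,0))
E
```

```text
top bench z -0.1996966381504113
pot 110 [ 462.15313479 -300.7416486    43.10045789] [ 533.22627034 -230.63126363   57.0680068 ] [ 497.7272095  -268.1902117    49.04602539]
scene bench z 0.4908605143164302
pot 101 [ 468.36267655 -308.12523565   43.02247159] [ 540.37719715 -228.47122428   56.05610614] [ 502.26313551 -270.60876409   47.71468773]
```

View pics/t_block.png

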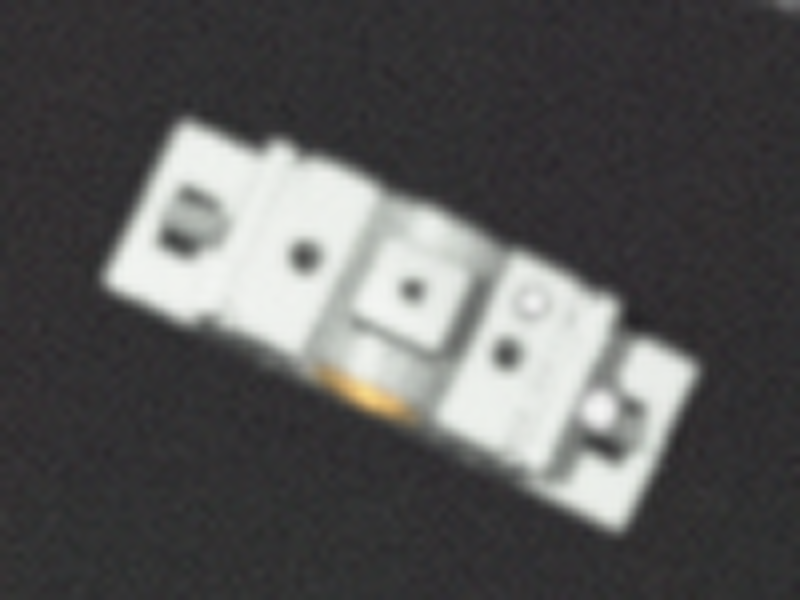

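View pics/s_block.png

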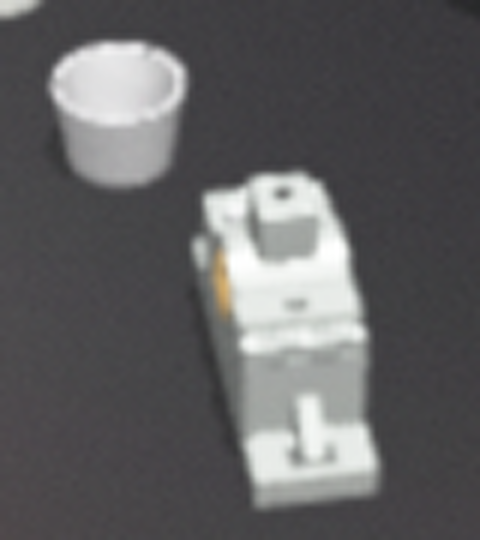

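View pics/stand.png

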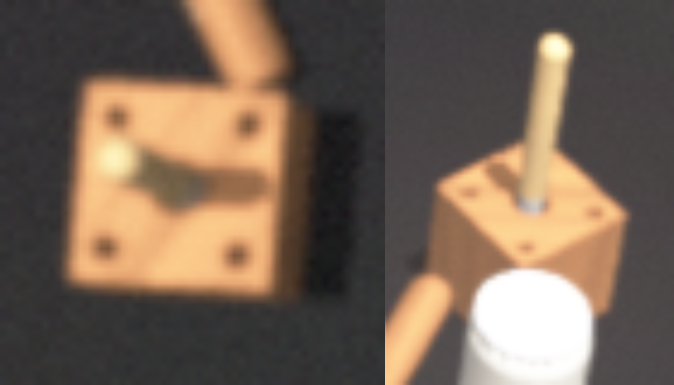

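The dowel head shows at crop pixel (531,302), so the dowelled end is on the right in the top view and block +y points up-left. The brush leans up-left in the top view. Next I'll fit the poses.

```bash
cat > fit.py <<'E'
from h import *
t=load("top0.npz");s=load("scene0.npz")
g=lambda uv,f,o:(np.array(uv,float)+.5)/f-.5+np.array(o)
# top block foot corners z=16
c=g([(185,118),(103,285),(625,533),(698,367)],8,(290,240))
P=atz(t,c,16);print("foot corners\n",P.round(1),P.mean(0).round(1))
print("edges",np.linalg.norm(P-np.roll(P,-1,0),axis=1).round(1))
y=(P[0]+P[1]-P[2]-P[3])[:2];print("yaw of +y",np.arctan2(y[1],y[0]))
print("lug top top-cam",atz(t,g([(411,290)],8,(290,240)),116), "dowel",atz(t,g([(531,302)],8,(290,240)),80))
print("lug top scene",atz(s,g([(284,193)],6,(280,190)),116))
# depth-based
for n,cc,box in(("top",t,(290,240,390,315)),("scene",s,(305,210,350,280))):
    W=cloud(cc)[box[1]:box[3],box[0]:box[2]].reshape(-1,3);
    B=W[(W[:,2]>110)&(W[:,2]<122)];print(n,"lug",len(B),np.median(B,0),B.mean(0))
# stand
W=cloud(t)[265:320,190:245].reshape(-1,3);B=W[(abs(W[:,2]-75)<4)];
r=cv2.minAreaRect(B[:,:2].astype(np.float32));print("stand top",r)
st=g([(117,117),(248,125),(236,256),(105,247)],7,(190,265));Q=atz(t,st,75);print("stand holes",Q.round(1),Q.mean(0))
S=g([(532*1-385,208)],1,(0,0))
sc=np.array([[ (470-385)*60/289+380,191*80/385+250],[(595-385)*60/289+380,213*80/385+250],[(526-385)*60/289+380,247*80/385+250]])
print("stand scene holes",atz(s,sc,75).round(1))
# brush top triangulate
a=g([(118,158)],7,(190,265))[0]; b=np.array([(555-385)*60/289+380,46*80/385+250])
def ray(c,uv):
    p0=atz(c,uv,0)[0];p1=atz(c,uv,400)[0];return p0,(p1-p0)/np.linalg.norm(p1-p0)
p,d=ray(t,a);q,e=ray(s,b)
k=np.linalg.lstsq(np.c_[d,-e],q-p,rcond=None)[0];print("brush top",p+k[0]*d,q+k[1]*e)
# pot rim circle
for n,cc,box in(("top",t,(395,275,440,312)),("scene",s,(285,190,317,225))):
    W=cloud(cc)[box[1]:box[3],box[0]:box[2]].reshape(-1,3);B=W[W[:,2]>10];print(n,B.min(0),B.max(0))
W=cloud(t)
# profile along block y
yd=y/np.linalg.norm(y);o=P.mean(0)[:2]
B=W[240:315,290:390].reshape(-1,3);B=B[B[:,2]>5]
l=(B[:,:2]-o)@yd;m=(B[:,:2]-o)@np.array([yd[1],-yd[0]])
for a in range(-96,100,6):
    print(a,[ (round(float(np.median(B[k,2])),0) if (k:=(abs(l-a)<3)&(abs(m-x)<5)).any() else None) for x in(-25,-15,-5,5,15,25)])
E
python3 fit.py
```

```text
foot corners
 [[ 601.7    7.7   16. ]
 [ 545.1   34.8   16. ]
 [ 463.3 -139.2   16. ]
 [ 518.5 -164.1   16. ]] [532.2 -65.2  16. ]
edges [ 62.7 192.3  60.6 190.9]
yaw of +y 1.1254927129719832
lug top top-cam [[532.91052958 -64.51896359 116.        ]] dowel [[ 533.18775402 -104.34451777   80.        ]]
lug top scene [[533.40626315 -66.32792432 116.        ]]
top lug 138 [532.1210087  -64.79351081 115.03399672] [531.6344247  -65.57115571 115.30977475]
scene lug 80 [538.89003015 -60.55416824 115.54122145] [538.87356006 -61.90622052 115.27540379]
stand top ((496.0390625, 255.35275268554688), (72.83206176757812, 72.11475372314453), 87.07859802246094)
stand holes [[521.8 279.2  75. ]
 [519.  231.2  75. ]
 [471.2 234.1  75. ]
 [474.3 281.8  75. ]] [496.55269943 256.55942436  75.        ]
stand scene holes [[519.8 232.9  75. ]
 [475.9 284.1  75. ]
 [523.3 281.3  75. ]]
brush top [496.72381468 256.58944134 186.6977363 ] [496.75933237 256.55389274 186.69402194]
top [ 462.15313479 -308.14256828   10.04830274] [ 545.13043335 -230.63126363   57.0680068 ]
scene [ 468.36267655 -308.12523565   10.39
[... 701 characters left out ...]
102.0, 89.0]
0 [89.0, 99.0, 113.0, 116.0, 110.0, 87.0]
6 [86.0, 107.0, 113.0, 114.0, 113.0, 88.0]
12 [83.0, 97.0, 117.0, 118.0, 115.0, 84.0]
18 [80.0, 82.0, 80.0, 81.0, 85.0, 83.0]
24 [74.0, 75.0, 78.0, 76.0, 73.0, 74.0]
30 [73.0, 76.0, 78.0, 72.0, 76.0, 76.0]
36 [76.0, 74.0, 71.0, 73.0, 75.0, 74.0]
42 [73.0, 76.0, 75.0, 75.0, 75.0, 74.0]
48 [69.0, 74.0, 72.0, 74.0, 74.0, 73.0]
54 [68.0, 72.0, 72.0, 70.0, 71.0, 71.0]
60 [71.0, 72.0, 73.0, 72.0, 73.0, 68.0]
66 [16.0, 14.0, 38.0, 36.0, 13.0, 18.0]
72 [19.0, 17.0, 35.0, 43.0, 15.0, 12.0]
78 [15.0, 15.0, 24.0, 30.0, 14.0, 15.0]
84 [17.0, 14.0, 25.0, 23.0, 13.0, 14.0]
90 [13.0, 14.0, 18.0, 16.0, 16.0, 13.0]
96 [16.0, 13.0, 17.0, 17.0, 18.0, 16.0]
```

```bash
cat >> h.py <<'E'
from scipy.spatial.transform import Rotation as Rn
def Rdown(th):
    x=np.array([0,0,-1.]);y=np.array([np.cos(th),np.sin(th),0]);return np.c_[x,y,np.cross(x,y)]
def rpy(R): return Rn.from_matrix(R).as_euler("xyz")
GD=154.7
def tcp(grip,R): return np.asarray(grip,float)-GD*R[:,0]
E
python3 - <<'E'
from h import *
from cell import arm,solver
for nm,g in(("stand",(496.5,256.4,160)),("pot",(500,-267,175)),("block",(532.7,-65.2,104))):
    for th in np.arange(0,6.28,np.pi/4):
        if nm=="block": th=1.127+round(th/(np.pi/4))*np.pi
        if nm=="block" and th>5:break
        R=Rdown(th);q=solver.ik(tcp(g,R),rpy(R));print(nm,round(th,2),None if q is None else np.round(q,2))
E
```

```text
stand 0.0 [ 0.47  0.36  1.86 -0.    0.93  0.47]
stand 0.79 [ 0.47  0.36  1.86 -0.    0.93 -0.31]
stand 1.57 [ 0.47  0.36  1.86 -0.    0.93 -1.1 ]
stand 2.36 [ 0.47  0.36  1.86 -0.    0.93 -1.88]
stand 3.14 [ 0.47  0.36  1.86 -0.    0.93 -2.67]
stand 3.93 [ 0.47  0.36  1.86 -0.    0.93  2.83]
stand 4.71 [ 0.47  0.36  1.86 -0.    0.93  2.04]
stand 5.5 [ 0.47  0.36  1.86 -0.    0.93  1.26]
pot 0.0 [-0.49  0.35  1.83  0.    0.97 -0.49]
pot 0.79 [-0.49  0.35  1.83  0.    0.97 -1.28]
pot 1.57 [-0.49  0.35  1.83  0.    0.97 -2.06]
pot 2.36 [-0.49  0.35  1.83  0.    0.97 -2.85]
pot 3.14 [-0.49  0.35  1.83  0.    0.97  2.65]
pot 3.93 [-0.49  0.35  1.83  0.    0.97  1.86]
pot 4.71 [-0.49  0.35  1.83  0.    0.97  1.08]
pot 5.5 [-0.49  0.35  1.83 -0.    0.97  0.29]
block 1.13 [-0.12  0.41  1.94 -0.    0.8  -1.25]
block 4.27 [-0.12  0.41  1.94 -0.    0.8   1.89]<sys>:0: UserWarning: Gimbal lock detected. Setting third angle to zero since it is not possible to uniquely determine all angles.
```

```bash
python3 - <<'E' 2>/dev/null
from h import *
from cell import arm,solver,optics
R=Rdown(0);o=rpy(R);B=(496.5,256.4)
arm.goto(tcp((*B,260),R),o)
arm.movel(tcp((*B,160),R),o,speed=150,max_force=8)
print(arm.read_tool_pos(),arm.read_force())
arm.gripper_close(40);print(arm.read_grip_width(),arm.read_force())
print(arm.movel(tcp((*B,295),R),o,speed=120,max_force=25),arm.read_tool_pos(),arm.read_force(),arm.read_grip_width(),arm.read_time_s())
for n in ["scene","top"]:
    c=optics.camera(n); np.savez(f"{n}1.npz",**{k:np.array(v) for k,v in c.items()})
    u,v=proj(c,(*B,200))[0].astype(int);print(n,u,v)
    cv2.imwrite(f"pics/{n}1.png",cv2.resize(c["image"][v-50:v+50,u-50:u+50],None,fx=5,fy=5,interpolation=cv2.INTER_CUBIC))
E
```

```text
[496.90452209 256.48519823 315.36872287] [ 0.14610575 -0.80978121 -0.8834424 ]
14.860991038815582 [0.13138536 0.21131126 2.51102712]
False [496.27914505 256.31205719 448.82084197] [ 0.70798643 -0.20850822 -0.65242956] 15.000958900920752 5.8417
scene 415 255
top 205 286
```

```bash
python3 -c "
import cv2,numpy as np
cv2.imwrite('pics/br1.png',cv2.resize(np.hstack([cv2.imread('pics/scene1.png'),cv2.imread('pics/top1.png')]),(800,400)))"
```

```text
(no output)
```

View pics/br1.png

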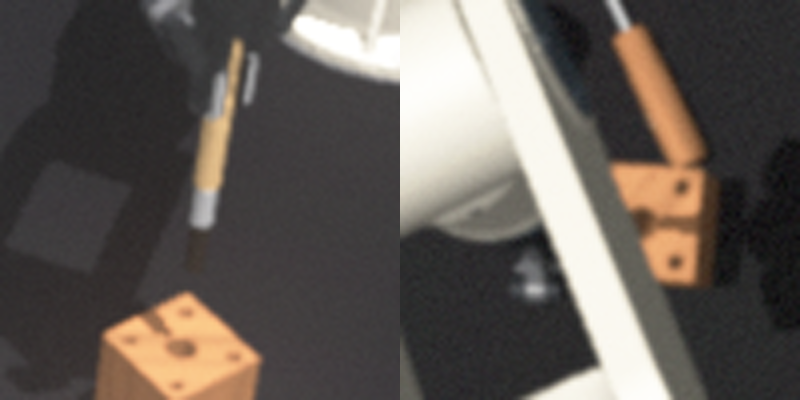

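The brush is held and the hole is empty. In the scene crop the tip is at about (195,262) and the hole at (182,349). I'll compare these with the projection of an upright brush.

```bash
python3 - <<'E' 2>/dev/null
from h import *
s=load("scene1.npz");o=np.array([415-50,255-50])
f=lambda p:((proj(s,p)-o+.5)*4-.5).round(1)
X,Y=496.5,256.4
for z in(145,187,215,290):print(z,f((X,Y,z)))
print("hole",f((X,Y,75)))
im=s["image"][205:305,365:465]
cv2.imwrite("pics/br2.png",cv2.resize(im[5:75,35:70],None,fx=8,fy=8,interpolation=cv2.INTER_CUBIC))
for z in(145,152,166,187,215,240):print(z,((proj(s,(X,Y,z))-o-np.array([35,5])+.5)*8-.5).round(0))
E
```

```text
145 [[195.2 268.5]]
187 [[202.9 219.1]]
215 [[208.2 184.9]]
290 [[223.1  88.5]]
hole [[183.1 346.6]]
145 [[111. 498.]]
152 [[113. 481.]]
166 [[118. 449.]]
187 [[126. 399.]]
215 [[137. 330.]]
240 [[147. 268.]]
```

View pics/br2.png

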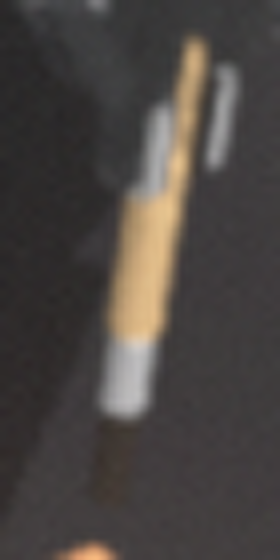

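The brush hangs almost vertical: the tip is within about 1 px of the model. Now the dip.

```bash
python3 - <<'E' 2>/dev/null
from h import *
from cell import arm,solver,optics
R=Rdown(0);o=rpy(R);B=(500,-267.5)
arm.goto(tcp((*B,295),R),o)
print(arm.movel(tcp((*B,220),R),o,speed=150,max_force=8),arm.read_force())
for n in ["scene","top"]:
    c=optics.camera(n); np.savez(f"{n}2.npz",**{k:np.array(v) for k,v in c.items()})
    u,v=proj(c,(*B,70))[0].astype(int);
    im=cv2.resize(c["image"][v-40:v+40,u-40:u+40],None,fx=5,fy=5,interpolation=cv2.INTER_CUBIC)
    for z in(70,):
        p=((proj(c,(*B,z))[0]-[u-40,v-40]+.5)*5-.5).astype(int);print(n,p)
    cv2.imwrite(f"pics/{n}2.png",im)
cv2.imwrite('pics/pot2.png',np.hstack([cv2.imread('pics/scene2.png'),cv2.imread('pics/top2.png')]))
print(arm.read_time_s())
E
```

```text
False [ 0.21702602 -0.42469551 -0.362779  ]
scene [202 202]
top [202 206]
8.5917
```

View pics/pot2.png

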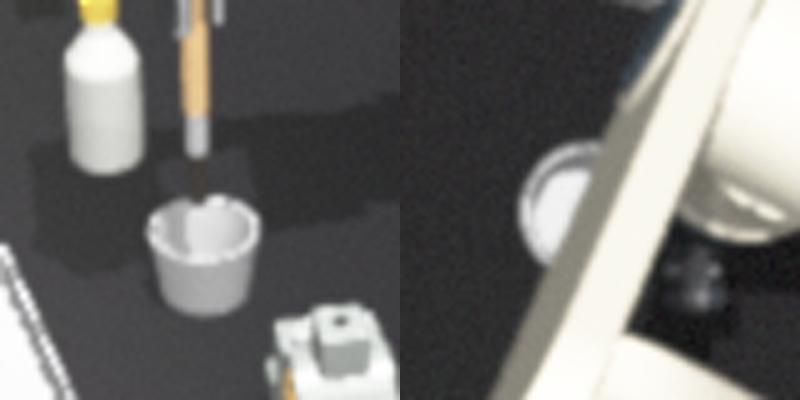

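The tip hangs above the pot at scene crop (200,203), as predicted. I'll dip it and then touch the plain seam.

```bash
python3 - <<'E' 2>/dev/null
from h import *
from cell import arm,solver,optics
R=Rdown(0);o=rpy(R);B=(500,-267.5)
print(arm.movel(tcp((*B,172),R),o,speed=100,max_force=6),arm.read_tool_pos()-[0,0,304.7])
arm.sleep(0.3)
arm.movel(tcp((*B,295),R),o,speed=200)
O=np.array([532.7,-65.2]);yd=np.array([np.cos(1.127),np.sin(1.127)])
p=O+47*yd
arm.goto(tcp((*p,275),R),o)
arm.movel(tcp((*p,236),R),o,speed=150,max_force=8)
c=optics.camera("scene"); np.savez("scene3.npz",**{k:np.array(v) for k,v in c.items()})
u,v=proj(c,(*p,76))[0].astype(int);print(((proj(c,(*p,86))[0]-[u-40,v-40]+.5)*8-.5).astype(int))
cv2.imwrite("pics/scene3.png",cv2.resize(c["image"][v-40:v+40,u-40:u+40],None,fx=8,fy=8,interpolation=cv2.INTER_CUBIC))
print(arm.read_force(),arm.read_tool_pos(),arm.read_time_s())
E
```

```text
False [ 500.20454108 -267.63542692   22.33761602]
[324 307]
[ 0.08031794  0.50344777 -0.06925427] [553.1679966  -23.59113956 391.36223873] 11.7333
```

View pics/scene3.png

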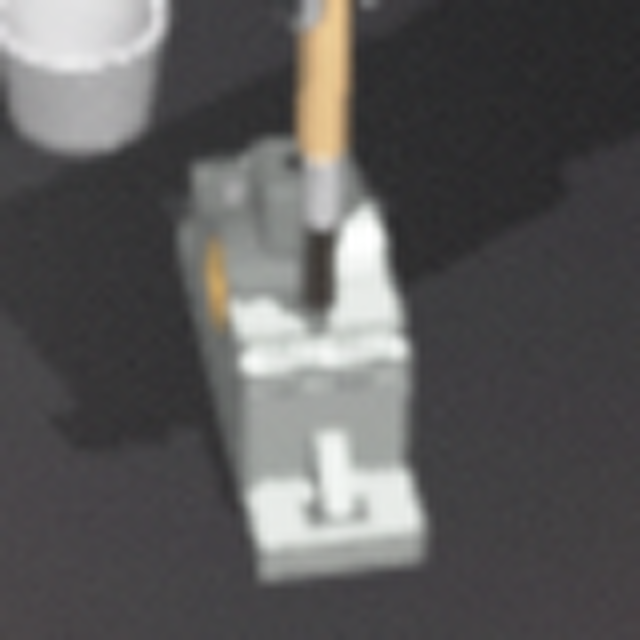

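```bash
python3 - <<'E' 2>/dev/null
from h import *
c=load("scene3.npz")
O=np.array([532.7,-65.2]);a=1.127;yd=np.array([np.cos(a),np.sin(a)]);xd=np.array([yd[1],-yd[0]])
u,v=proj(c,(*(O+47*yd),76))[0].astype(int);im=cv2.imread("pics/scene3.png")
f=lambda x,y,z:((proj(c,(*(O+x*xd+y*yd),z))[0]-[u-40,v-40]+.5)*8-.5).round().astype(int)
def pl(pts,col): cv2.polylines(im,[np.array([f(*p) for p in pts],np.int32)],True,col,1)
pl([(-30,-95,16),(30,-95,16),(30,95,16),(-30,95,16)],(0,255,0))
pl([(-30,-48,76),(30,-48,76),(30,48,76),(-30,48,76)],(0,0,255))
pl([(-30,48,72),(30,48,72),(30,62,72),(-30,62,72)],(255,0,0))
pl([(-15,-16,116),(15,-16,116),(15,16,116),(-15,16,116)],(0,255,255))
cv2.circle(im,f(0,48,76),4,(255,0,255),1)
cv2.imwrite("pics/ov3.png",im)
E
```

```text
(no output)
```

View pics/ov3.png

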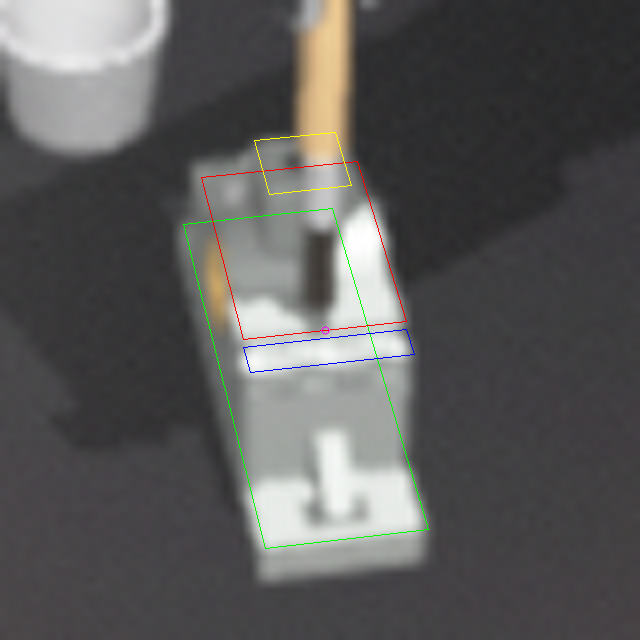

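The overlay matches the image to about 1 px, so I'll touch the plain seam.

```bash
python3 - <<'E' 2>/dev/null
from h import *
from cell import arm,solver,optics
R=Rdown(0);o=rpy(R)
O=np.array([532.7,-65.2]);yd=np.array([np.cos(1.127),np.sin(1.127)])
def touch(p,first):
    arm.movel(tcp((*p,236),R),o,speed=60 if first else 150,max_force=8)
    h=arm.movel(tcp((*p,219),R),o,speed=25,max_force=2.5)
    print(h,arm.read_tool_pos()-[*p,304.7],arm.read_force()); arm.sleep(0.4); print(arm.read_force(),arm.read_tool_pos()[2]-304.7)
    if first:
        c=optics.camera("scene");u,v=proj(c,(*p,76))[0].astype(int)
        cv2.imwrite("pics/scene4.png",cv2.resize(c["image"][v-40:v+40,u-40:u+40],None,fx=6,fy=6,interpolation=cv2.INTER_CUBIC))
touch(O+48*yd,True);print(arm.read_time_s())
E
```

```text
True [1.58835116e-01 5.67048987e-02 7.62613911e+01] [0.04845495 0.03605269 4.84585201]
[ 0.20662449 -0.38461042  5.31780846] 76.25376427625048
12.9
```

View pics/scene4.png

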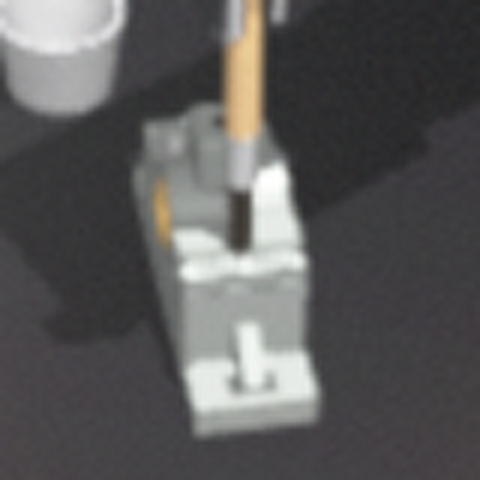

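Contact came at tip height 76.3 mm, which matches the cap edge, and held at about 5 N. Next is the dowelled seam.

```bash
python3 - <<'E' 2>/dev/null
from h import *
from cell import arm,solver,optics
R=Rdown(0);o=rpy(R)
O=np.array([532.7,-65.2]);yd=np.array([np.cos(1.127),np.sin(1.127)])
p=O+48*yd
arm.movel(tcp((*p,290),R),o,speed=200)
p=O-48*yd
arm.movel(tcp((*p,290),R),o,speed=200)
arm.movel(tcp((*p,236),R),o,speed=150,max_force=8)
h=arm.movel(tcp((*p,219),R),o,speed=25,max_force=2.5)
print(h,arm.read_tool_pos()-[*p,304.7],arm.read_force()); arm.sleep(0.4); print(arm.read_force())
c=optics.camera("scene");u,v=proj(c,(*p,76))[0].astype(int);print(((proj(c,(*p,76))[0]-[u-40,v-40]+.5)*6-.5))
cv2.imwrite("pics/scene5.png",cv2.resize(c["image"][v-40:v+40,u-40:u+40],None,fx=6,fy=6,interpolation=cv2.INTER_CUBIC))
print(arm.read_time_s())
E
```

```text
True [ 0.35446967 -0.12244392 76.2048908 ] [-0.51169303  0.32783664  6.88089155]
[0.1695848  0.75169258 5.9271967 ]
[245.11892092 246.52870934]
15.4417
```

View pics/scene5.png

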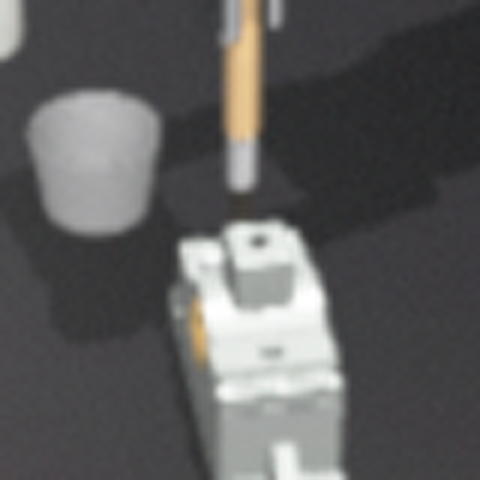

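```bash
python3 - <<'E' 2>/dev/null
from h import *
from cell import arm,solver,optics
R=Rdown(0);o=rpy(R)
p=arm.read_tool_pos();arm.movel([p[0],p[1],290+154.7],o,speed=200)
B=(496.5,256.4)
arm.goto(tcp((*B,290),R),o)
arm.movel(tcp((*B,237),R),o,speed=150,max_force=6);arm.sleep(0.2)
c=optics.camera("scene");np.savez("scene6.npz",**{k:np.array(v) for k,v in c.items()});u,v=proj(c,(*B,80))[0].astype(int);print([((proj(c,(*B,z))[0]-[u-25,v-35]+.5)*10-.5) for z in (75,87,129,157)])
cv2.imwrite("pics/scene6.png",cv2.resize(c["image"][v-35:v+25,u-25:u+25],None,fx=10,fy=10,interpolation=cv2.INTER_CUBIC))
print(arm.read_time_s())
E
```

```text
[array([258.43156697, 377.35357105]), array([263.483043  , 344.80538229]), array([281.62603486, 227.90459512]), array([294.13745388, 147.28973608])]
18.0333
```

View pics/scene6.png

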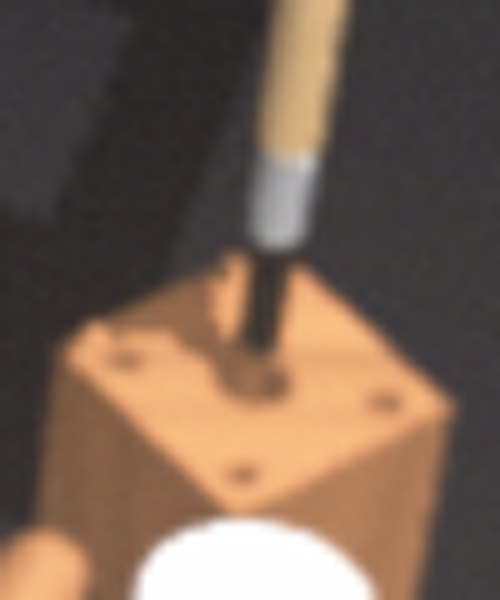

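The tip at (262,350) hangs over the hole at (254,378), matching the prediction to well under 1 px. I'll insert it.

```bash
python3 - <<'E' 2>/dev/null
from h import *
from cell import arm,solver,optics
R=Rdown(0);o=rpy(R);B=(496.5,256.4)
h=arm.movel(tcp((*B,162),R),o,speed=60,max_force=5)
print(h,arm.read_tool_pos()-[*B,304.7],arm.read_force())
if not h or arm.read_tool_pos()[2]<304.7+20:
    h=arm.movel(tcp((*B,157),R),o,speed=15,max_force=3)
    print(h,arm.read_tool_pos()-[*B,304.7],arm.read_force())
    arm.ungrasp();arm.sleep(0.3)
    arm.movel(tcp((*B,290),R),o,speed=200)
    O=np.array([532.7,-65.2]);Rb=Rdown(1.127)
    arm.goto(tcp((*O,200),Rb),rpy(Rb))
    for n,b in(("scene",B),("top",O)):
        c=optics.camera(n);np.savez(f"{n}7.npz",**{k:np.array(v) for k,v in c.items()});u,v=proj(c,(*b,80))[0].astype(int)
        cv2.imwrite(f"pics/{n}7.png",cv2.resize(c["image"][v-40:v+40,u-40:u+40],None,fx=5,fy=5,interpolation=cv2.INTER_CUBIC))
    c=load("scene7.npz");u,v=proj(c,(*O,80))[0].astype(int)
    cv2.imwrite('pics/s7.png',np.hstack([cv2.imread('pics/scene7.png'),cv2.resize(c["image"][v-40:v+40,u-40:u+40],None,fx=5,fy=5,interpolation=cv2.INTER_CUBIC)]))
print(arm.read_time_s(),arm.read_force())
E
```

```text
False [ 0.14169083  0.07617979 12.37139054] [-0.35578337  0.40843513 -0.23319031]
True [ 0.30491237  0.17775147 10.290045  ] [-0.08115811  0.30394576  5.17022219]
23.1083 [-0.21135983 -0.02036197 -0.65557273]
```

View pics/s7.png

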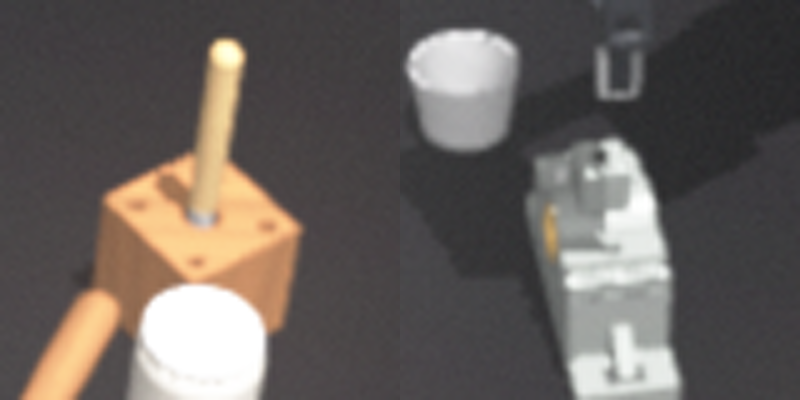

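The brush stands upright in its hole. Now I'll grip the lug with the jaws along the block's y axis.

```bash
python3 - <<'E' 2>/dev/null
from h import *
from cell import arm,solver,optics
O=np.array([532.7,-65.2]);R=Rdown(1.127);o=rpy(R)
h=arm.movel(tcp((*O,130),R),o,speed=150,max_force=8)
h=arm.movel(tcp((*O,100),R),o,speed=40,max_force=5)
print(h,arm.read_tool_pos()[2]-154.7,arm.read_force())
arm.gripper_close(110);arm.sleep(.2);print(arm.read_grip_width(),arm.read_force(),arm.read_torque())
for n in("scene","top"):
        c=optics.camera(n);np.savez(f"{n}8.npz",**{k:np.array(v) for k,v in c.items()})
c=load("scene8.npz");u,v=proj(c,(*O,80))[0].astype(int)
cv2.imwrite("pics/scene8.png",cv2.resize(c["image"][v-40:v+40,u-40:u+40],None,fx=7,fy=7,interpolation=cv2.INTER_CUBIC))
print(arm.read_time_s(),arm.read_tool_pos(),tcp((*O,100),R))
E
```

```text
False 100.0709138474883 [-0.14999597  0.27246838 -0.96664896]
30.49707290139786 [-1.39485623  2.98502575  5.21157654] [0.77434938 0.02090518 0.02410611]
25.475 [532.9539868  -64.88652145 255.31892413] [532.7 -65.2 254.7]
```

View pics/scene8.png

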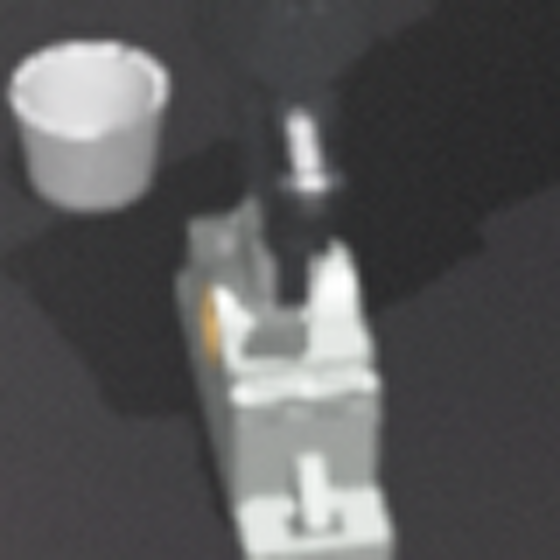

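The lug is gripped (30.5 mm reading). First rock: plain end up, in small steps with force feedback.

```bash
cat > rock.py <<'E'
from h import *
from cell import arm,solver,optics
O=np.array([532.7,-65.2]);a=1.127;yd=np.array([np.cos(a),np.sin(a),0]);xd=np.array([np.sin(a),-np.cos(a),0])
R0=Rdown(a);T0=tcp((*O,100),R0)
S=np.array([*O,62.])
def pose(zp,zd):
    "TCP for cap plain end bottom edge at zp, dowel end at zd above seat, centred"
    th=np.arcsin((zp-zd)/96);Q=Rn.from_rotvec(xd*th).as_matrix()
    c=S+np.array([0,0,(zp+zd)/2])
    return c+Q@(T0-S),Q@R0
def mv(zp,zd,speed=12,dy=0):
    p,R=pose(zp,zd);p=p+dy*yd
    arm.movel(p,rpy(R),speed=speed)
    F=np.array(arm.read_force());M=np.array(arm.read_torque())
    e=np.array(arm.read_tool_pos())-p
    Rr=Rn.from_euler("xyz",arm.read_eef_rot()).as_matrix()
    print("zp %.1f zd %.1f"%(zp,zd),"F y %.1f x %.1f z %.1f"%(F@yd,F@xd,F[2]),"Mx %.2f My %.2f"%(M@xd,M@yd),"err",e.round(2),"tilt %.2f"%np.degrees(np.arcsin(-(Rr@R0.T@yd)[2]*-1)),"w %.1f t %.1f"%(arm.read_grip_width(),arm.read_time_s()))
def snap(tag,sc=7):
    c=optics.camera("scene");np.savez(f"scene{tag}.npz",**{k:np.array(v) for k,v in c.items()})
    u,v=proj(c,(*O,80))[0].astype(int)
    cv2.imwrite(f"pics/scene{tag}.png",cv2.resize(c["image"][v-40:v+40,u-40:u+40],None,fx=sc,fy=sc,interpolation=cv2.INTER_CUBIC))
E
python3 - <<'E' 2>/dev/null
from rock import *
mv(0,0)
for z in(1.5,3,4.5,6):mv(z,-.3)
arm.sleep(.2);snap(9)
E
```

```text
zp 0.0 zd 0.0 F y 1.9 x -2.7 z 5.9 Mx 0.66 My 0.41 err [0.28 0.32 0.63] tilt 0.06 w 30.9 t 25.7
zp 1.5 zd -0.3 F y 4.3 x -0.4 z 9.2 Mx -0.01 My 0.04 err [0.56 0.22 0.95] tilt 1.15 w 30.5 t 26.2
zp 3.0 zd -0.3 F y 4.2 x -0.5 z 8.4 Mx -0.12 My 0.19 err [0.59 0.07 0.9 ] tilt 2.03 w 30.5 t 26.6
zp 4.5 zd -0.3 F y 2.7 x -1.4 z 6.9 Mx -0.33 My 0.39 err [ 0.57 -0.02  0.87] tilt 2.92 w 30.8 t 27.0
zp 6.0 zd -0.3 F y 2.7 x -0.6 z 7.6 Mx -0.37 My 0.24 err [ 0.53 -0.07  0.83] tilt 3.81 w 30.8 t 27.4
```

View pics/scene9.png

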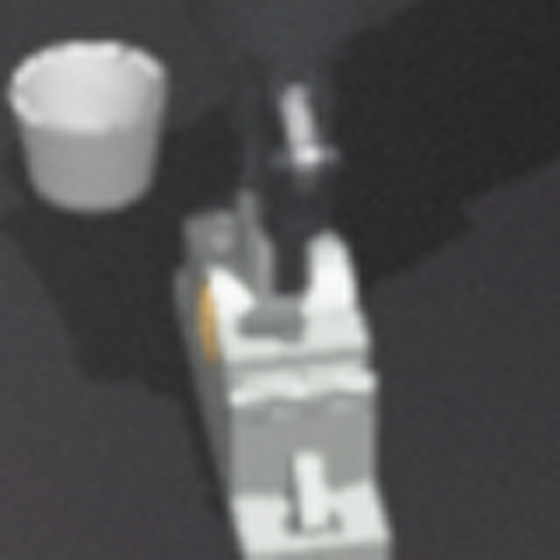

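The plain end is up about 3.8°, with a visible gap at (300,355), and the net push is downward. Next I rock the dowelled end up.

```bash
python3 - <<'E' 2>/dev/null
from rock import *
for z in(1,2.5,4,5.5,7,8.5,10):mv(5.5,z)
arm.sleep(.2);snap(10)
E
```

```text
zp 5.5 zd 1.0 F y 2.8 x 1.3 z -0.8 Mx 0.10 My -0.61 err [-0.2   0.18 -0.33] tilt 2.68 w 30.6 t 28.1
zp 5.5 zd 2.5 F y 1.7 x 0.2 z -5.5 Mx -0.10 My 0.09 err [-0.06  0.1  -0.1 ] tilt 1.78 w 30.4 t 28.5
zp 5.5 zd 4.0 F y 0.8 x -0.4 z -5.1 Mx -0.05 My 0.29 err [-0.03  0.06 -0.06] tilt 0.88 w 30.7 t 28.9
zp 5.5 zd 5.5 F y 1.1 x -0.7 z -3.2 Mx -0.08 My 0.07 err [0.   0.06 0.03] tilt -0.01 w 30.7 t 29.3
zp 5.5 zd 7.0 F y 0.3 x -1.4 z -3.7 Mx -0.09 My 0.17 err [-0.02  0.08 -0.  ] tilt -0.91 w 30.8 t 29.8
zp 5.5 zd 8.5 F y 1.5 x -1.1 z -2.8 Mx -0.06 My 0.15 err [-0.02  0.07 -0.04] tilt -1.80 w 30.7 t 30.2
zp 5.5 zd 10.0 F y -0.3 x -0.5 z -4.6 Mx -0.12 My -0.05 err [-0.04  0.06 -0.04] tilt -2.70 w 30.8 t 30.6
```

View pics/scene10.png

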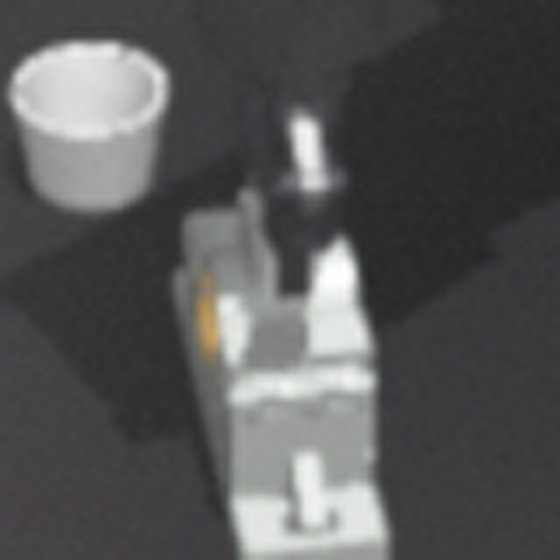

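```bash
cat > ov.py <<'E'
import sys
from h import *
O=np.array([532.7,-65.2]);a=1.127;yd=np.array([np.cos(a),np.sin(a),0]);xd=np.array([np.sin(a),-np.cos(a),0])
def ov(tag,zp,zd,sc=9,cam="scene"):
    c=load(f"{cam}{tag}.npz");u,v=proj(c,(*O,80))[0].astype(int)
    im=cv2.resize(c["image"][v-32:v+32,u-22:u+22],None,fx=sc,fy=sc,interpolation=cv2.INTER_CUBIC)
    S=np.array([*O,62.]);th=np.arcsin((zp-zd)/96);Q=Rn.from_rotvec(xd*th).as_matrix()
    def pl(pts,col,cap=True):
        P=[]
        for x,y,z in pts:
            d=x*xd+y*yd+np.array([0,0,z]); p=S+np.array([0,0,(zp+zd)/2])+Q@d if cap else S+d
            P.append(((proj(c,p)[0]-[u-22,v-32]+.5)*sc-.5))
        cv2.polylines(im,[np.array(P).round().astype(np.int32)],True,col,1)
    for y in(1,-1):
        pl([(-30,y*48,14),(30,y*48,14),(30,y*24,14),(-30,y*24,14)],(0,0,255))
        pl([(-30,y*48,10),(30,y*48,10),(30,y*62,10),(-30,y*62,10)],(255,0,0),False)
    return im
E
python3 - <<'E'
from ov import *
cv2.imwrite("pics/ov_all.png",cv2.resize(np.hstack([ov(8,0,0),ov(9,6,-.3)]),None,fx=1,fy=1))
cv2.imwrite("pics/ov_10.png",np.hstack([ov(10,5.5,10),ov(10,0,4.5)]))
E
```

```text
(no output)
```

View pics/ov_all.png

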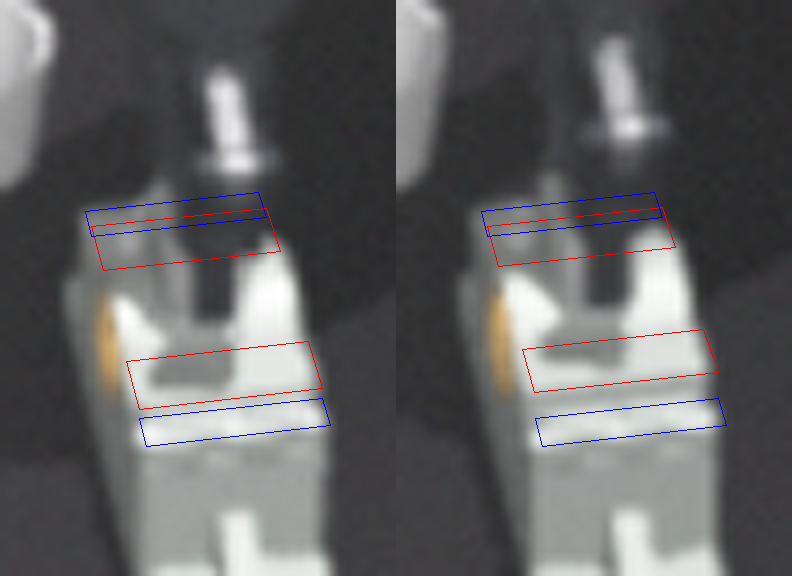

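View pics/ov_10.png

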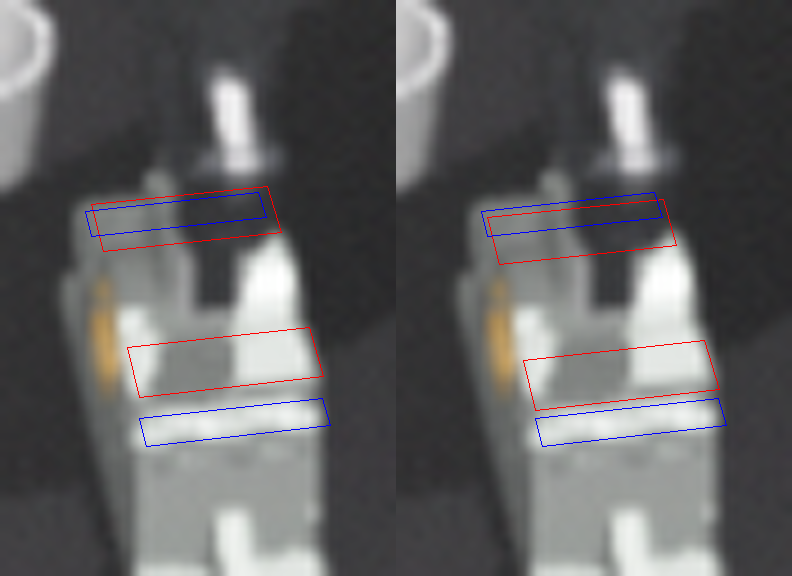

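The dowelled end is up and the plain end is still about 5 mm up between the cheeks. I'll add some angle for margin, then walk the plain end out.

```bash
python3 - <<'E' 2>/dev/null
from rock import *
mv(5.5,11.5);arm.sleep(.3);snap(11)
for p in((7,10),(9,8.5),(11.5,8)):mv(*p)
arm.sleep(.2);snap(12)
E
python3 - <<'E'
from ov import *
cv2.imwrite("pics/ov_11.png",np.hstack([ov(11,5.5,11.5),ov(12,11.5,8)]))
E
```

```text
zp 5.5 zd 11.5 F y -6.7 x 1.3 z -0.8 Mx -1.36 My -0.49 err [-0.17 -0.73  0.14] tilt -3.73 w 30.7 t 31.2
zp 7.0 zd 10.0 F y -6.1 x -1.5 z 10.1 Mx -1.94 My 0.24 err [ 0.06 -0.69  1.26] tilt -1.90 w 30.5 t 32.2
zp 9.0 zd 8.5 F y -7.5 x -7.6 z 25.9 Mx -2.65 My 1.45 err [ 0.17 -0.65  2.45] tilt 0.19 w 30.7 t 33.0
zp 11.5 zd 8.0 F y -7.1 x -7.2 z 31.4 Mx -2.93 My 0.88 err [ 0.2  -0.68  2.83] tilt 1.99 w 30.1 t 33.6
```

View pics/ov_11.png

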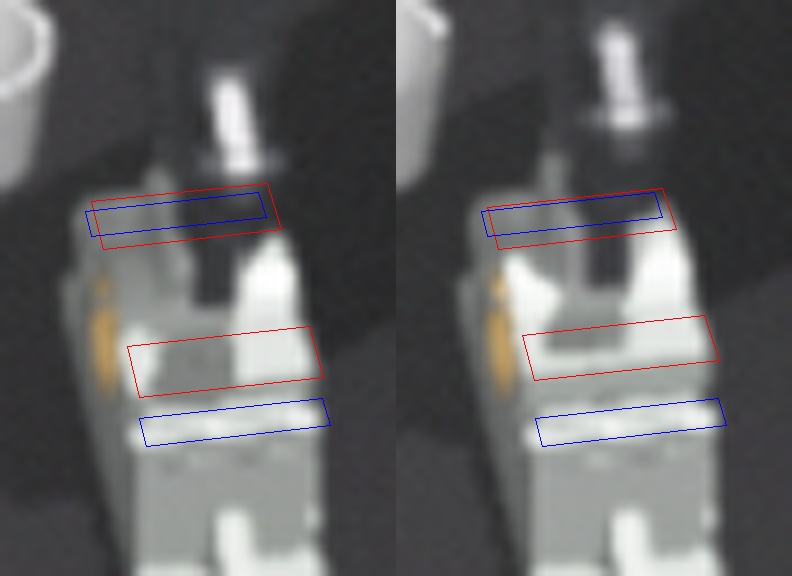

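Run:
```python
from ov import *
for tag in (3,8,9,10,11,12):
    c=load(f"scene{tag}.npz");W=cloud(c).reshape(-1,3);W=W[~np.isnan(W[:,0])]
    d=W-[*O,62];x=d@xd;y=d@yd;z=d[:,2];r=[]
    for sg in(1,-1):
        for rng in((27,45),(51,60)):
            k=(abs(x)<26)&(sg*y>rng[0])&(sg*y<rng[1])&(z>2)&(z<40)
            r+=[(k.sum(),round(float(np.median(z[k])),1) if k.any() else None)]
    print(tag,"plain foot,cheek",r[:2],"dowel foot,cheek",r[2:])
```

```text
3 plain foot,cheek [(np.int64(62), 14.2), (np.int64(50), 11.4)] dowel foot,cheek [(np.int64(19), 14.9), (np.int64(10), 11.1)]
8 plain foot,cheek [(np.int64(82), 14.5), (np.int64(39), 10.5)] dowel foot,cheek [(np.int64(14), 15.6), (np.int64(6), 10.7)]
9 plain foot,cheek [(np.int64(75), 18.4), (np.int64(40), 10.5)] dowel foot,cheek [(np.int64(10), 15.6), (np.int64(4), 11.1)]
10 plain foot,cheek [(np.int64(89), 19.1), (np.int64(53), 11.4)] dowel foot,cheek [(np.int64(13), 20.9), (np.int64(1), 18.1)]
11 plain foot,cheek [(np.int64(88), 18.6), (np.int64(37), 10.6)] dowel foot,cheek [(np.int64(17), 20.8), (np.int64(0), None)]
12 plain foot,cheek [(np.int64(76), 26.0), (np.int64(38), 10.3)] dowel foot,cheek [(np.int64(12), 22.0), (np.int64(0), None)]
```

Depth for the dowelled foot is noisy and reads lower than commanded, so I need to know whether the cap turned in the grip. I'll lift it just clear of the cheeks, still on the dowel, and measure its tilt relative to the gripper.

```bash
python3 - <<'E' 2>/dev/null
from rock import *
mv(14,14,speed=20);arm.sleep(.3);snap(13)
F=np.array(arm.read_force());print(F,arm.read_torque())
c=optics.camera("top");np.savez("top13.npz",**{k:np.array(v) for k,v in c.items()});cv2.imwrite("pics/top13.png",c["image"])
E
python3 - <<'E'
from ov import *
cv2.imwrite("pics/ov_13.png",np.hstack([ov(13,14,14,9),cv2.convertScaleAbs(ov(13,100,100,9),alpha=1.6,beta=20)]))
for tag in (8,13):
    c=load(f"scene{tag}.npz");W=cloud(c).reshape(-1,3);W=W[~np.isnan(W[:,0])]
    d=W-[*O,62];x=d@xd;y=d@yd;z=d[:,2]
    for sg in(1,-1):
        for xx in(-20,0,20):
            k=(abs(x-xx)<10)&(sg*y>26)&(sg*y<46)&(z>5)&(z<45);print(tag,sg,xx,k.sum(),np.median(z[k]).round(1) if k.any() else None,z[k].std().round(1))
E
```

```text
zp 14.0 zd 14.0 F y -0.1 x -0.4 z -4.4 Mx -0.08 My -0.04 err [-0.11  0.24 -0.41] tilt -0.01 w 30.2 t 34.4
[-0.62938239  0.50482203 -3.42831741] [0.08123307 0.06104482 0.05531196]
8 1 -20 27 14.5 2.6
8 1 0 55 15.7 11.2
8 1 20 26 14.8 2.2
8 -1 -20 2 14.2 0.2
8 -1 0 0 None nan
8 -1 20 21 15.5 2.5
13 1 -20 30 26.4 4.0
13 1 0 42 25.0 8.3
13 1 20 34 25.3 3.5
13 -1 -20 1 26.9 0.0
13 -1 0 0 None nan
13 -1 20 17 25.5 2.6
  ret = _var(a, axis=axis, dtype=dtype, out=out, ddof=ddof,
  arrmean = um.true_divide(arrmean, div, out=arrmean,
  ret = ret.dtype.type(ret / rcount)
```

View pics/ov_13.png

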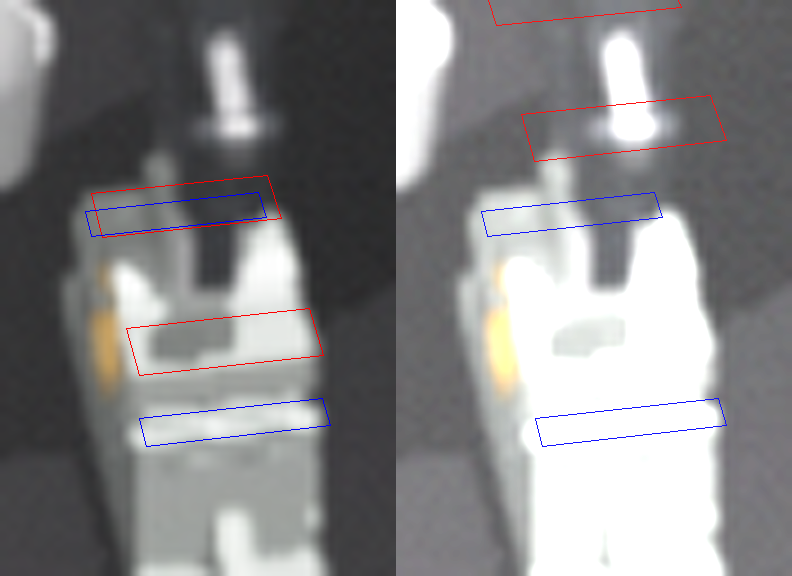

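View pics/top13.png

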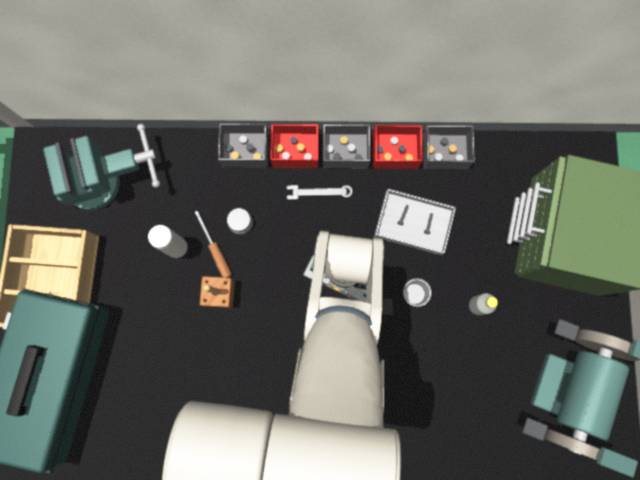

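Run:
```python
from ov import *
ims=[]
for t in(8,9,10,11,12,13):
    c=load(f"scene{t}.npz");u,v=proj(c,(*O,80))[0].astype(int)
    im=c["image"][v-18:v+6,u-18:u+2];im=cv2.normalize(im.astype(float),None,0,255,cv2.NORM_MINMAX).astype(np.uint8)
    im=np.clip(c["image"][v-18:v+6,u-18:u+2].astype(float)*2-60,0,255).astype(np.uint8)
    im=cv2.resize(im,None,fx=13,fy=13,interpolation=cv2.INTER_CUBIC)
    for k in range(0,312,26): cv2.line(im,(0,k),(6,k),(0,0,255),1)
    ims.append(im)
cv2.imwrite("pics/rear.png",np.vstack([np.hstack(ims[:3]),np.hstack(ims[3:])])[:, :])
c=load("scene8.npz")
for t in(8,9,10,11,12,13):
    c=load(f"scene{t}.npz");u,v=proj(c,(*O,80))[0].astype(int)
    g=cv2.cvtColor(c["image"],cv2.COLOR_BGR2GRAY).astype(float);print(t,g[v-16:v+2,u-12:u-8].mean(1).round(0))
```

```text
8 [ 50.  50.  50.  50.  50.  52.  71. 107. 129. 134. 136. 134. 128. 119.
 115. 118. 131. 160.]
9 [ 49.  48.  48.  50.  53.  63.  92. 119. 126. 132. 136. 129. 120. 123.
 154. 175. 182. 190.]
10 [ 51.  48.  49.  49.  51.  68. 106. 129. 130. 129. 128. 120. 117. 119.
 121. 124. 127. 128.]
11 [ 56.  50.  49.  50.  54.  84. 117. 128. 126. 127. 124. 118. 116. 120.
 121. 124. 127. 128.]
12 [ 51.  50.  50.  50.  58.  93. 124. 132. 129. 124. 119. 124. 154. 180.
 186. 189. 187. 174.]
13 [ 50.  51.  50.  52.  64. 104. 129. 130. 130. 126. 122. 122. 127. 152.
 172. 172. 166. 156.]
```

View pics/rear.png

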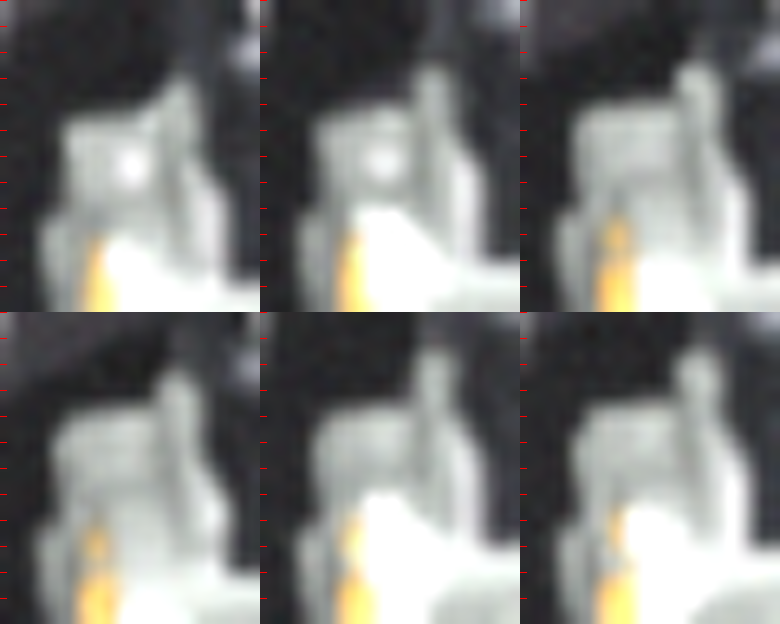

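Edge rows at the rear foot (6.55 at home, 5.2 in frame 11, 4.7 in frame 13) and the plain-foot depth together give about 3° dowel-up in frame 11. The plain end was still about 4–5 mm above the seat there. The cap now hangs level and free, with about 4 N on the wrist. Now the lift off the dowel.

```bash
python3 - <<'E' 2>/dev/null
from rock import *
for z in(20,28,36):mv(z,z,speed=30)
arm.sleep(.5);snap(14);print(arm.read_force(),arm.read_torque(),arm.read_grip_width(),arm.read_time_s())
c=optics.camera("scene");cv2.imwrite("pics/full14.png",c["image"])
E
python3 - <<'E' 2>/dev/null
from ov import *
cv2.imwrite("pics/ov_14.png",np.hstack([ov(14,36,36,9),ov(14,33,33,9)]))
c=load("scene14.npz");W=cloud(c).reshape(-1,3);W=W[~np.isnan(W[:,0])]
d=W-[*O,62];x=d@xd;y=d@yd;z=d[:,2]
for sg in(1,-1):
    for xx in(-20,20):
        k=(abs(x-xx)<10)&(sg*y>26)&(sg*y<46)&(z>20)&(z<60);print(sg,xx,k.sum(),np.median(z[k]).round(1) if k.any() else None)
k=(abs(x)<26)&(y>51)&(y<60)&(z>2)&(z<20);print("cheek",np.median(z[k]))
k=(abs(x)<26)&(y>70)&(y<92)&(z>-55)&(z<-30);print("foot top",np.median(z[k])+62)
E
```

```text
zp 20.0 zd 20.0 F y -0.3 x 0.2 z -4.7 Mx 0.03 My 0.04 err [ 0.13 -0.02  0.37] tilt 0.01 w 30.9 t 35.2
zp 28.0 zd 28.0 F y 0.4 x -0.5 z -4.3 Mx -0.00 My -0.03 err [ 0.08 -0.01  0.25] tilt 0.01 w 30.2 t 35.6
zp 36.0 zd 36.0 F y 0.3 x -0.0 z -4.1 Mx -0.00 My 0.05 err [0.1  0.   0.25] tilt 0.01 w 30.6 t 36.0
[ 0.26658871  0.40896007 -4.10709359] [ 0.02694102 -0.01882289  0.0002679 ] 30.470521113869857 36.5667
1 -20 31 47.7
1 20 39 48.3
-1 -20 0 None
-1 20 20 48.6
cheek 10.303415931622553
foot top 17.237519338895574
```

View pics/ov_14.png

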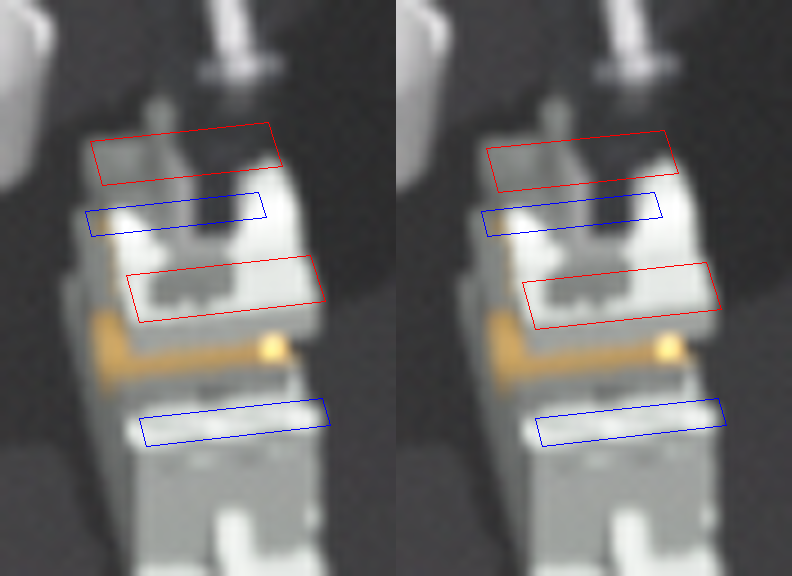

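View pics/full14.png

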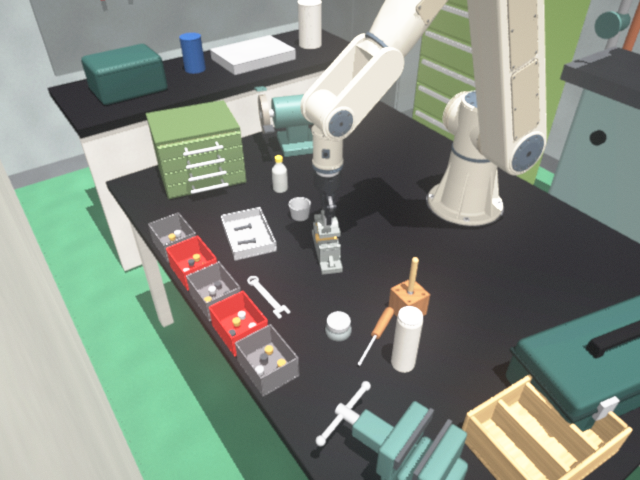

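The cap hangs level with both foot tops at about 48 mm, so its underside is about 34 mm above the seat. The block is flat, the brush stands in its hole and the pot is in place, so I'm handing in.

Run:
```python
from cell import arm,job
print(arm.read_force(),arm.read_grip_width(),arm.read_time_s())
job.finish_job()
```

```text
[-0.17186294  0.05618099 -4.05810914] 30.610367517056634 36.6167
the job is handed in; nothing more can be done
```

I did every step in order and handed the job in at 36.6 s of the 69 s allowed. The hand-in reported no verdict, so everything below comes from my own readings and pictures.

**Brush:**
- I dipped the tip to about 22 mm above the bench, roughly 28 mm below the pot's rim.
- Both seams were touched at tip height 76.2–76.3 mm, where the cap's edge should be, with about 5–6 N.
- The brush went back upright into its hole and was let go.

**Cap:**
- I took it by the lug and rocked the plain end up (gripper tilt 3.8°), then the dowelled end up (gripper tilt 3.7°).
- I then worked it free and lifted it straight up.

**Last checks:**
- The cap is level, with its underside about 34 mm above the seat and about 4 N on the wrist from its weight.
- The block looks flat and the pot and bystanders look unmoved.

**What disagreed or went less cleanly:**
- **Second rock:** depth on the half-hidden dowelled foot showed only about 1° of tilt. The picture edges and the plain-foot depth pointed to about 3°, with the plain end still between the cheeks, so I judged that step met.
- **Slip in the grip:** the cap seemed to sit about 2–3 mm lower in the fingers than commanded while I was working it free, but the final heights agree to about 2 mm.
- **Push on the cheek:** the dowelled end briefly pressed on something, probably the cheek top, with about 31 N before I lifted it clear.

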